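# Clamp the test head and hold 10 N on a rubber stopper

### The job

A rubber stopper stands ready on the table of the small lever-operated compression stand, but the stand's head is still loose on its column. Lock the head where it is by swinging the quick-release clamp lever fully home against the head, then press the hand lever down until the dial gauge shows about 10 newtons on the stopper, never letting it go past 15 newtons on the way. Finish while still holding the hand lever there at about 10 newtons, and leave the wash bottle, the beaker and the tray of stoppers where they are.

Things in the scene. Friction and masses are not known exactly. Their poses are not given: they have to be found in the camera images.
- stand: Fixed grey lever-operated test stand; its frame is used below, (x, y, z) in mm. Origin: centre of the underside of its base (230 x 150 x 25) on the bench; front (-x) faces the robot, yaw varies. Steel column dia 28 at (55, 0), top z 305. Round steel specimen table dia 70 at (-30, 0), top z 45.
- head (a joint): Height of the head on the column above its set collar, m; 0 at the start. Grey block x -50 to 85, y -26 to 26 (boss radius 30 round the column), z 185 to 245, clamp collar on it (radius 26) to z 271. Counterbalanced: with the clamp open, pressing lifts it at about 6 N on the stopper instead of loading further.
- platen: Flat steel pressing disc, dia 40 x 8; origin at the centre of its underside, (-30, 0, 67) at rest. It hangs under the dial gauge (round, dia 68, centre z 139, dial facing the front), which hangs on the square ram (16 mm wide, top z 285) that runs through the head.
- clamp_lever (a joint): Angle of the quick-release cam lever of the head's column clamp, rad. 0 = wide open, pointing to the stand's +y (left); starts at 0 to 0.35. Swings level, counter-clockwise seen from above, to its stop at 1.57 = fully home, pointing to the stand's -x along the head's left edge. Stays where left; about 2 N at its end moves it.
- clamp_pivot (a point): Point on the vertical pivot axis of the clamp lever at its mid height, (55, 38, 258) in the stand frame.
- clamp_tip (a point): Point in the clamp lever's outer end (white sleeve), 55 mm from clamp_pivot, at mid height. The lever is a straight level bar reaching 76 mm from the pivot, 8 to 11 mm wide, 15 mm high (z 251 to 266). Open, its outer end stands free all round; home, it is free above and on its left side.
- lever_arm (a joint): Angle of the hand lever, rad. 0 = at rest, handle end to the stand's -x and rising 0.50 rad above level; grows as it is pressed down, stop at 1.05; springs back to 0. Drives the disc down 18 mm per rad: it meets the stopper at 0.33, then (clamp home) 36 N per rad, so 10 N at about 0.61, the handle then 0.11 rad below level.
- lever_handle: White plastic handle of the hand lever, right (-y) side of the stand: round sleeve dia 24, 75 long. Origin on its axis, 110 mm from the lever's pivot, a level axis along y through (-12, -52, 215) of the stand; own -x points away from the pivot. Origin at z 268 at rest, about z 203 at 10 N. Pressing there takes 1 to 2 N at first, about 4 N at 10 N on the gauge.
- gauge_needle (a joint): Angle of the dial gauge's needle, rad: 0.2356 rad per newton on the stopper. 0 = no load (needle to the dial's lower left), 2.36 = 10 N (straight up), 3.53 = 15 N, 4.71 = 20 N (lower right). The gauge yields 0.5 mm per newton.
- stopper: Grey rubber stopper, 32 mm flange down, 16 mm high, loose, centred under the pressing disc on the stand's round specimen table. Origin at the centre of its underside. It is already in place.
- table_center (a point): Centre of the top of the specimen table (dia 70 mm), (-30, 0, 45) in the stand frame.
- wash_bottle: White plastic wash bottle, dia 74 mm, body 170 mm high, spout to 215 mm; loose bystander. Origin at the centre of its underside.
- stopper_tray: Flat steel tray 130 x 100 x 22 mm with spare stoppers; bystander. Origin at the centre of its underside.
- beaker: Glass beaker, dia 72 x 95 mm high; bystander. Origin at the centre of its underside.

How it is judged:
On the way, in this order (a step that is already met when the one before it is completed fails the run):
1. the clamp lever is swung home (past 1.35 rad) with no load on the stopper (value of joint clamp_lever above 1.35 rad and value of joint gauge_needle below 0.24 rad), for 0.2 s.
2. the hand lever is pressed until the gauge shows 7.5 to 12.5 N, head locked (value of joint gauge_needle between 1.767 and 2.945 rad and value of joint clamp_lever above 1.35 rad), for 0.5 s.
At the end, for the whole second after the job is handed in: Still pressing the hand lever (over 1.5 N on its handle); through the last second the gauge reads 7.5 to 12.5 N with the disc on the stopper, the clamp lever is home (past 1.35 rad), the head within 2 mm of its set height, the stopper upright within 8 mm of the table centre (all of step 2 and contact force between platen and stopper above 6 N and contact force between any of the fingers, the arm and lever_handle above 1.5 N and value of joint head below 0.002 m and horizontal distance between stopper and table_center below 0.008 m and angle between stopper's own z axis and vertical below 0.1 rad); the arm keeps its last pose, push and grip.
It fails at once if the gauge goes past 15 N (value of joint gauge_needle above 3.534 rad).
It fails at once if the stopper is loaded (over 2 N) while the clamp lever is not home (value of joint gauge_needle above 0.47 rad and value of joint clamp_lever below 1.2 rad).
It fails at once if a bystander is moved more than 20 mm (distance of any of wash_bottle, stopper_tray, beaker from where it was at the start of the episode above 0.02 m).
It also fails if it takes over 45 s, if anything falls off the work surface, if the arm or the gripper's body presses on something with over 40 N, if the wrist force passes 120 N, or if a joint passes its speed limit or range.

### The arm

A 6-joint arm with a two-finger parallel gripper is mounted at the origin on the work surface. World frame = base frame: x ahead of the robot, y to its left, z up, the work surface at z = 0. Lengths are in m, angles in rad, forces in N, time in s.
With the tool pointing down it reaches from about 0.275 to 0.75 m from the base axis. Payload 10.2 kg.
Tool frame: the origin (TCP) lies midway between the tips of the shut fingers; the grasp point (between the pads) lies arm.grasp_offset behind it (arm.grasp_offset is the distance from the TCP to the grasp point, in m); z points along the fingers, y is the line along which they close (so a half turn about z gives the same grasp; the last joint's range is limited). The gripper opens to 88 mm and grips with 3 to 60 N. Pads are 18 mm wide; open, the fingers measure 123 mm over their backs; the gripper's body (75 mm by 187 mm) begins 45 mm behind the grasp point.
Start: joints at [-0.223, 0.313, 1.498, -0, 1.331, -0.223], TCP at [0.525, -0, 0.239] pointing down, gripper open.
Joint ranges: [-2.94, 2.94], [-0.97, 2.17], [0.19, 2.56], [-1.23, 4.37], [0.02, 3.11], [-2.88, 2.88]. Speed limits (rad/s): [2.39, 2.39, 3.01, 3.14, 3.14, 3.14].

### API

Orientations are given as a 3x3 rotation matrix whose columns are the frame's x, y, z axes.
In Python, from station import arm, eyes gives the robot as it stands.
- The arm moves only by the tool jog_arm, never from a script. Its argument "moves" is a list of rows, each a list of 7 numbers: the shift along the world's x, y, z in cm, then the turn, a rotation vector about the world's x, y, z in rad, then the opening, from 0 (shut) to 1 (fully open). A call has 1 to 20 rows; each row shifts and turns the commanded pose from where the row before left it; what a row does not reach is not made up. A row lasts 1/12 s, in which the tool goes at most 41.7 mm and 7.16 degrees, less where a joint would pass 70% of its speed; a pose out of reach is approached as far as the arm can. A call is refused whole if a number of a shift passes 4.17 or a number of a turn 0.125, either way. A call with a gripper value outside its range is refused whole. The fingers move at their own pace and stop on an object; the grip force is fixed at half the most. Time passes only in rows, so rows that do not move let the fingers close. It gives the time, the measured TCP pose, the force, the opening and the grip force at its end, in the units of the state.
- arm.state(): the state, without advancing time (a new reading comes with each control period).
- eyes.grab_frame(name): name is "scene" or "side" or "wrist"; returns the picture (480x640x3 uint8, red, green, blue); there is no depth.
- eyes.camera_params(name): a dict with "fx", "fy", "cx", "cy" (pixels), "cam_to_world" (4x4, takes a point from camera to world coordinates); the wrist camera has in their place "mount" (4x4, takes a point from camera to tool coordinates, whose origin is the TCP and whose axes are the flange's). Camera axes: x right, y up, looking along -z (the intrinsics and any distortion apply to the point x, -y, -z); pixel columns grow to the right and rows downward; lengths in m; the calibration is good to about 2 mm. A picture is of the moment at which its call begins: read the wrist's pose just before it. camera_params takes no time and is no camera call.
- arm.job_done(): hands the job in; it is judged then, once.
The state is a dict: "t": time; "qpos": joint angles; "dq": joint speeds; "joint_efforts": joint torques, N m; "tcp_pos": TCP position; "orientation": TCP orientation; "wrist_force": force on the tool from outside, world axes, zero at the start; "wrist_torque": the same for the moment, N m; "gripper_width": finger opening in m; "grasp_force": force on a finger pad.
Only numpy, scipy, OpenCV 4.12 (cv2) and the standard library are available. Lean on these libraries where they do the work, as an engineer would, in place of code of your own. Each camera call takes 0.05 s, during which the arm holds its last target. There are 200 camera calls.

## Working session

There is one attempt and no reset: what is moved stays moved. The work goes in short steps, Python scripts to look and compute and a tool call to move; the robot and the scene stay as the last step left them, time stands still between calls to the robot, and variables do not carry over. Pictures are saved under pics/ and viewed, at most 10 in all, crops included, and the job is handed in when it is done.

Besides the shell and the picture viewer there is one more tool, called after "Emit:" by a JSON object that holds its "name" and its "arguments", one argument or row to a line. jog_arm: Moves the arm, as the interface text tells. Its arguments: {"type":"object","properties":{"moves":{"type":"array","items":{"type":"array","items":{"type":"number"}}}},"required":["moves"]}

```bash
ls; mkdir -p pics
python3 - <<'E'
from station import arm, eyes
import cv2,numpy as np
s=arm.state();print(s['t'],s['tcp_pos'],arm.grasp_offset)
for n in("scene","side"):
    p=eyes.camera_params(n);print(n,p)
    cv2.imwrite(f'pics/{n}0.png',eyes.grab_frame(n)[:,:,::-1])
print(eyes.camera_params("wrist"))
E
```

```text
pics
0.0 [5.24747013e-01 3.14106979e-05 2.38168063e-01] 0.0187
scene {'fx': 584.4300295944086, 'fy': 584.4300295944086, 'cx': 318.66906149526943, 'cy': 230.93584542748104, 'cam_to_world': array([[ 0.62256411, -0.40104798,  0.67199289,  1.361079  ],
       [ 0.78235149,  0.33919599, -0.52237174, -0.55603076],
       [-0.01844117,  0.85094454,  0.52493173,  0.77241374],
       [ 0.        ,  0.        ,  0.        ,  1.        ]])}
side {'fx': 542.4471522791739, 'fy': 542.4471522791739, 'cx': 309.4058838575948, 'cy': 231.88946306161674, 'cam_to_world': array([[ 4.46413158e-01, -5.68290133e-01,  6.91203022e-01,
         1.40672689e+00],
       [ 8.94826837e-01,  2.83919260e-01, -3.44492070e-01,
        -3.61864404e-01],
       [-4.74406085e-04,  7.72292806e-01,  6.35266555e-01,
         9.23240568e-01],
       [ 0.00000000e+00,  0.00000000e+00,  0.00000000e+00,
         1.00000000e+00]])}
{'fx': 420.1219532408551, 'fy': 420.1219532408551, 'cx': 314.528952268189, 'cy': 233.02526505374666, 'mount': array([[ 2.30813782e-04,  9.54476602e-01,  2.98285706e-01,
         7.67681170e-02],
       [ 9.99999373e-01, -5.47186191e-04,  9.77126200e-04,
        -4.90576207e-04],
       [ 1.09586191e-03,  2.98285294e-01, -9.54476130e-01,
        -1.46357862e-01],
       [ 0.00000000e+00,  0.00000000e+00,  0.00000000e+00,
         1.00000000e+00]])}
```

View pics/scene0.png

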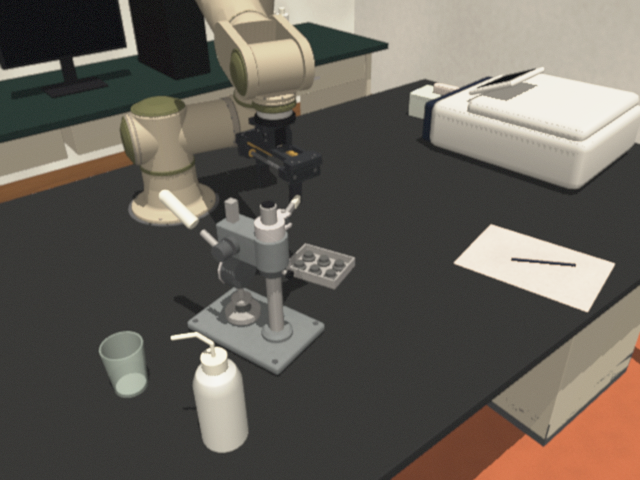

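View pics/side0.png

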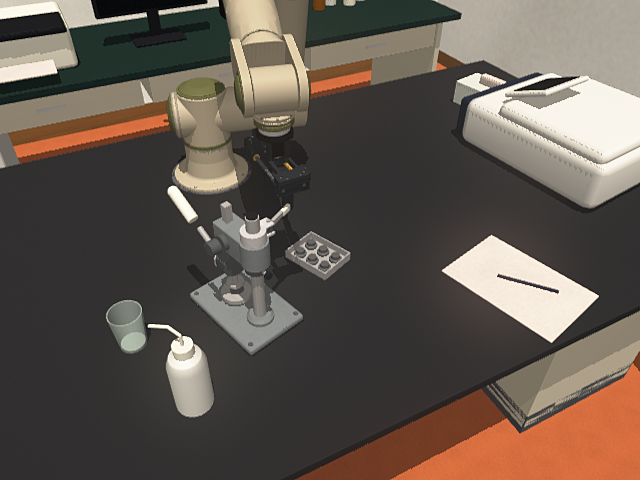

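The pictures show the stand, with base corners in scene at about (190,323), (278,368), (324,325) and in side at (192,295), (252,351), (302,316). The column top is at (268,205) and (252,218). The white handle is at upper left, and the clamp lever's white sleeve is at about (294,204) in scene and (284,213) in side.

```bash
cat > h.py <<'E'
from station import arm, eyes
import cv2,numpy as np
def ray(n,u,v):
    p=eyes.camera_params(n)
    T=p['cam_to_world'] if 'cam_to_world' in p else None
    if T is None:
        s=arm.state();F=np.eye(4);F[:3,:3]=s['orientation'];F[:3,3]=s['tcp_pos'];T=F@p['mount']
    d=T[:3,:3]@np.array([(u-p['cx'])/p['fx'],-(v-p['cy'])/p['fy'],-1]);return T[:3,3],d/np.linalg.norm(d)
def plane(n,u,v,z):
    o,d=ray(n,u,v);return o+d*(z-o[2])/d[2]
def tri(a,b):
    (o1,d1),(o2,d2)=ray('scene',*a),ray('side',*b)
    t=np.linalg.lstsq(np.c_[d1,-d2],o2-o1,rcond=None)[0]
    p,q=o1+t[0]*d1,o2+t[1]*d2;return (p+q)/2,np.linalg.norm(p-q)
E
python3 - <<'E'
from h import *
np.set_printoptions(precision=4,suppress=True)
C={}
for n,ps in(('scene',[(190,322),(278,366),(324,324)]),('side',[(192,294),(252,349),(302,315)])):
    c=[plane(n,*p,0.025) for p in ps];print(n,c,np.linalg.norm(c[0]-c[1]),np.linalg.norm(c[1]-c[2]))
    d=c[1]-c[0];print('yaw',np.arctan2(d[1],d[0]),'ctr',(c[0]+c[2])/2)
print('col',plane('scene',268,205,.305),plane('side',252,218,.305))
from scipy.ndimage import label
for n,boxes in(('scene',[(155,185,205,230),(280,190,302,228)]),('side',[(160,180,200,226),(268,200,295,232)])):
    f=eyes.grab_frame(n).astype(int)
    for x0,y0,x1,y1 in boxes:
        m=(f[y0:y1,x0:x1].min(2)>190)
        ys,xs=np.nonzero(m);P=np.c_[xs+x0,ys+y0].astype(np.float32)
        print(n,len(P),cv2.minAreaRect(P), cv2.boxPoints(cv2.minAreaRect(P)).tolist())
f=[cv2.resize(eyes.grab_frame(n)[y:y+190,x:x+190],(400,400),interpolation=cv2.INTER_CUBIC) for n,x,y in(('scene',150,180),('side',150,175))]
cv2.imwrite('pics/crop.png',np.hstack(f)[:,:,::-1])
E
```

```text
scene [array([ 0.5072, -0.216 ,  0.025 ]), array([ 0.715 , -0.1518,  0.025 ]), array([ 0.6795, -0.0181,  0.025 ])] 0.2175244594587371 0.13842343026601484
yaw 0.29952840018664106 ctr [ 0.5933 -0.117   0.025 ]
side [array([ 0.5095, -0.215 ,  0.025 ]), array([ 0.717 , -0.1507,  0.025 ]), array([ 0.6794, -0.0177,  0.025 ])] 0.2172335696316491 0.13830429018584392
yaw 0.3003392697470921 ctr [ 0.5944 -0.1163  0.025 ]
col [ 0.6451 -0.104   0.305 ] [ 0.6503 -0.1036  0.305 ]
scene 474 ((177.25001525878906, 206.25001525878906), (44.5477294921875, 11.31370735168457), 45.0) [[157.50001525878906, 194.50001525878906], [165.50001525878906, 186.50001525878906], [197.00001525878906, 218.00001525878906], [189.00001525878906, 226.00001525878906]]
scene 92 ((286.26910400390625, 211.19686889648438), (12.607892036437988, 30.22130584716797), 19.798877716064453) [[275.2195129394531, 223.27902221679688], [285.4560852050781, 194.84417724609375], [297.3186950683594, 199.11471557617188], [287.0821228027344, 227.549560546875]]
side 376 ((181.1940155029297, 202.05801391601562), (38.643028259277344, 10.245779037475586), 55.304847717285156) [[165.9840087890625, 189.0880126953125], [174.40802001953125, 183.25601196289062], [196.40402221679688, 215.02801513671875], [187.98001098632812, 220.86001586914062]]
side 47 ((276.10601806640625, 217.0816650390625), (8.28927230834961, 27.290252685546875), 29.47589111328125) [[265.78369140625, 226.92120361328125], [279.2120361328125, 203.163330078125], [286.4283447265625, 207.24212646484375], [273.0, 231.0]]
```

View pics/crop.png

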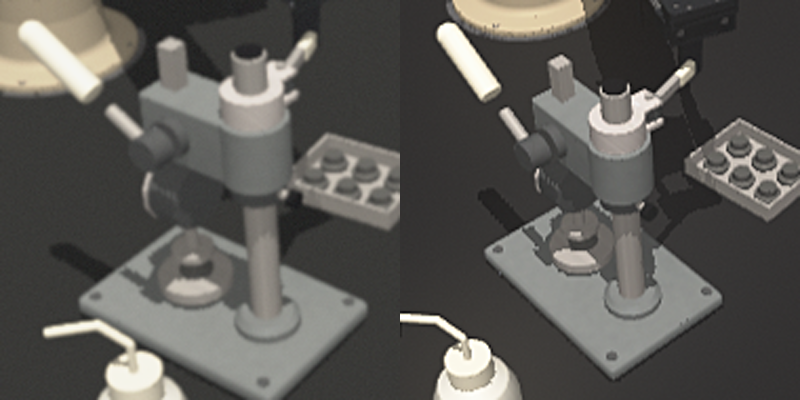

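The crops confirm the layout: stand yaw is about 0.30, the handle is at rest, and the clamp sleeve end is at scene (297,199) and side (288,207).

Run:
```python
from h import *
np.set_printoptions(precision=4,suppress=True)
c=np.array([.5945,-.118,0]);a=.30;R=np.array([[np.cos(a),-np.sin(a),0],[np.sin(a),np.cos(a),0],[0,0,1]])
for nm,p,q in(('handle mid',(177.25,206.25),(181.2,202)),('handle out',(161.5,190.5),(170.2,186.2)),('handle in',(193,222),(192.2,218)),('clamp tip',(296,200),(287,208))):
    P,e=tri(p,q);print(nm,P,e,'stand',R.T@(P-c)*1000)
for n,u,v in(('scene',296,200),('side',287,208)):
    P=plane(n,u,v,.259);print(n,P,R.T@(P-c)*1000)
for nm,p in(('pivot',(55,38,258)),('hand rest',(-108.5,-60,268)),('hand 10N',(-121,-60,203)),('push start',(82,93,258)),('home finger',(0,60,258))):
    print(nm,c+R@np.array(p)/1000)
s=arm.state();print(s['orientation'],s['tcp_pos'],s['wrist_force'],s['t'])
```

```text
handle mid [ 0.4999 -0.1994  0.2749] 0.0010922120595954765 stand [-114.3926  -49.7778  274.8722]
handle out [ 0.466  -0.2093  0.2957] 0.001440623851929538 stand [-149.7901  -49.2368  295.723 ]
handle in [ 0.5345 -0.1899  0.2548] 0.0010710192971840205 stand [-78.5396 -50.9696 254.7816]
clamp tip [ 0.5896 -0.0066  0.2558] 0.0022448381870196167 stand [ 28.1987 107.8634 255.8416]
scene [ 0.5924 -0.0096  0.259 ] [ 30.071  104.1572 259.    ]
side [ 0.5951 -0.0083  0.259 ] [ 32.9641 104.6401 259.    ]
pivot [ 0.6358 -0.0654  0.258 ]
hand rest [ 0.5086 -0.2074  0.268 ]
hand 10N [ 0.4966 -0.2111  0.203 ]
push start [ 0.6454 -0.0049  0.258 ]
home finger [ 0.5768 -0.0607  0.258 ]
[[-0.      1.     -0.0004]
 [ 1.      0.      0.0001]
 [ 0.0001 -0.0004 -1.    ]] [0.5249 0.     0.2385] [-0.4897  0.1328 -0.4484] 0.3
```

Run:
```python
import numpy as np
np.set_printoptions(precision=2,suppress=True)
pv=np.array([63.58,-6.54]);prev=None
for th,ex in((.35,1.2),(.35,.2),(.5,0),(.7,0),(.9,0),(1.1,0),(1.3,0),(1.45,0),(1.57,0),(1.6,-.2)):
    f=th+.3;d=np.array([-np.sin(f),np.cos(f)]);n=np.array([np.cos(f),np.sin(f)])
    h=1.75*abs(n[0])+.9*abs(n[1]);p=pv+5.5*d+(.5+h+ex)*n
    print(th,p,p-prev if prev is not None else '');prev=p
```

```text
0.35 [63.15  0.04] 
0.35 [62.35 -0.57] [-0.8  -0.61]
0.5 [61.28 -1.01] [-1.07 -0.45]
0.7 [60.14 -1.71] [-1.14 -0.7 ]
0.9 [59.17 -2.71] [-0.97 -0.99]
1.1 [58.45 -3.95] [-0.72 -1.24]
1.3 [58.04 -5.25] [-0.41 -1.31]
1.45 [57.87 -5.85] [-0.17 -0.6 ]
1.57 [57.77 -6.37] [-0.09 -0.52]
1.6 [57.82 -6.69] [ 0.05 -0.32]
```

Emit:
{"name": "jog_arm", "arguments": {
  "moves": [
    [0, 0, 3.5, 0, 0, 0, 0],
    [0, 0, 3.5, 0, 0, 0, 0],
    [3.5, 0, 0, 0, 0, 0, 0],
    [3.5, 0, 0, 0, 0, 0, 0],
    [3.5, 0, 0, 0, 0, 0, 0],
    [0.5, 0.3, 0, 0, 0, 0, 0],
    [0, 0, 0, 0, 0, 0, 0],
    [0, 0, 0, 0, 0, 0, 0]
  ]
}}

```text
t: 0.97
tcp_pos: [0.6345, 0.0032, 0.3085]
orientation: [[-0.0, 1.0, -0.001], [1.0, 0.0, 0.0], [0.0, -0.001, -1.0]]
wrist_force: [-0.8, -0.3, 0.3]
gripper_width: 0.0367
grasp_force: 0.0
```

Emit:
{"name": "jog_arm", "arguments": {
  "moves": [
    [0, 0, 0, 0, 0, 0, 0],
    [0, 0, 0, 0, 0, 0, 0],
    [0, 0, 0, 0, 0, 0, 0],
    [0, 0, 0, 0, 0, 0, 0],
    [0, 0, 0, 0, 0, 0, 0]
  ]
}}

```text
t: 1.38
tcp_pos: [0.6347, 0.0029, 0.3091]
orientation: [[0.0, 1.0, 0.0], [1.0, -0.0, -0.0], [-0.0, 0.0, -1.0]]
wrist_force: [0.4, 0.4, -0.1]
gripper_width: 0.0038
grasp_force: 0.0
```

Run:
```python
from h import *
s=arm.state();print(s['gripper_width'],s['tcp_pos'],s['t'])
cv2.imwrite('pics/w1.png',eyes.grab_frame('wrist')[:,:,::-1])
```

```text
0.0037668923021745818 [0.6347198  0.00292937 0.30913406] 1.3833
```

View pics/w1.png

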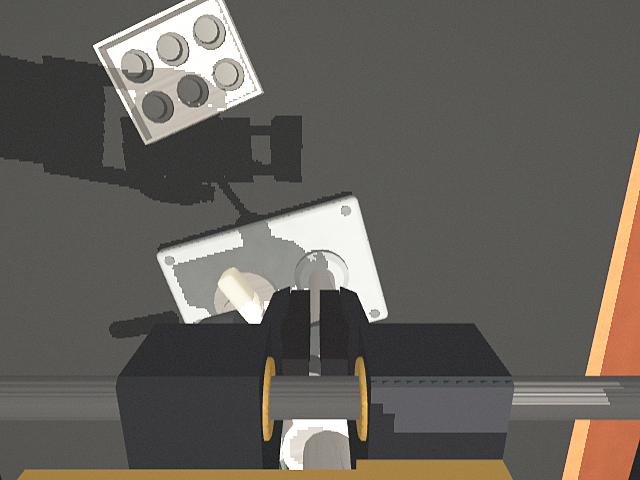

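The wrist view shows the clamp lever's white sleeve end at (228,270), running to (262,322), left of the shut fingers. The fingers can come down on its +x side.

Run:
```python
from h import *
print(plane('wrist',230,272,.262),plane('wrist',256,318,.262))
```

```text
[ 0.59213853 -0.00097098  0.262     ] [ 0.60399637 -0.02651523  0.262     ]
```

Emit:
{"name": "jog_arm", "arguments": {
  "moves": [
    [0, 0, -2.5, 0, 0, 0, 0],
    [0, 0, -2.6, 0, 0, 0, 0],
    [0, 0, 0, 0, 0, 0, 0],
    [0, 0, 0, 0, 0, 0, 0]
  ]
}}

```text
t: 1.77
tcp_pos: [0.6347, 0.003, 0.2574]
orientation: [[-0.0, 1.0, -0.002], [1.0, 0.0, 0.0], [0.0, -0.002, -1.0]]
wrist_force: [-0.2, -0.4, 0.3]
gripper_width: 0.0004
grasp_force: 0.0
```

Emit:
{"name": "jog_arm", "arguments": {
  "moves": [
    [-1.1, -0.9, 0, 0, 0, 0, 0],
    [-1.1, -0.4, 0, 0, 0, 0, 0],
    [-0.6, -0.35, 0, 0, 0, 0, 0],
    [-0.6, -0.35, 0, 0, 0, 0, 0],
    [-0.5, -0.5, 0, 0, 0, 0, 0],
    [-0.5, -0.5, 0, 0, 0, 0, 0],
    [-0.35, -0.6, 0, 0, 0, 0, 0],
    [-0.35, -0.6, 0, 0, 0, 0, 0],
    [-0.2, -0.65, 0, 0, 0, 0, 0],
    [-0.2, -0.65, 0, 0, 0, 0, 0],
    [0, 0, 0, 0, 0, 0, 0]
  ]
}}

```text
t: 2.68
tcp_pos: [0.5796, -0.0533, 0.2576]
orientation: [[0.001, 1.0, -0.001], [1.0, -0.001, -0.0], [-0.0, -0.001, -1.0]]
wrist_force: [0.3, 0.4, 0.8]
gripper_width: 0.0006
grasp_force: 0.0
```

Emit:
{"name": "jog_arm", "arguments": {
  "moves": [
    [-0.1, -0.3, 0, 0, 0, 0, 0],
    [-0.1, -0.3, 0, 0, 0, 0, 0],
    [0, -0.3, 0, 0, 0, 0, 0]
  ]
}}

```text
t: 2.93
tcp_pos: [0.5779, -0.0609, 0.2576]
orientation: [[-0.0, 1.0, -0.0], [1.0, 0.0, 0.001], [0.001, -0.0, -1.0]]
wrist_force: [1.7, 2.4, 0.7]
gripper_width: 0.0004
grasp_force: 1.2
```

Run:
```python
from h import *
f=[cv2.resize(eyes.grab_frame(n)[y:y+140,x:x+140],(400,400),interpolation=cv2.INTER_CUBIC) for n,x,y in(('scene',190,150),('side',190,160))]
cv2.imwrite('pics/c2.png',np.hstack(f)[:,:,::-1])
```

```text
(no output)
```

View pics/c2.png

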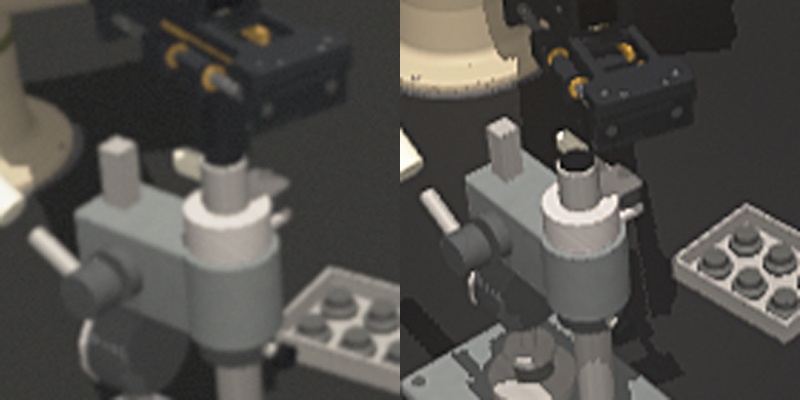

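The crops show the lever swung nearly home. Its sleeve is visible behind the column at (188,162) and (568,140), along the head. I'll push on until the stop shows in the force.

Emit:
{"name": "jog_arm", "arguments": {
  "moves": [
    [0, -0.3, 0, 0, 0, 0, 0],
    [0, -0.3, 0, 0, 0, 0, 0],
    [0, 0, 0, 0, 0, 0, 0]
  ]
}}

```text
t: 3.28
tcp_pos: [0.5781, -0.0644, 0.2576]
orientation: [[-0.002, 1.0, 0.0], [1.0, 0.002, 0.006], [0.006, 0.0, -1.0]]
wrist_force: [2.5, 14.7, 1.3]
gripper_width: 0.0004
grasp_force: 7.1
```

Emit:
{"name": "jog_arm", "arguments": {
  "moves": [
    [0, 1.0, 0, 0, 0, 0, 0],
    [0, 0.5, 2, 0, 0, 0, 0],
    [0, 0, 3, 0, 0, 0, 0],
    [0, 0, 3, 0, 0, 0, 0],
    [-0.8, -1.6, 0, 0, 0, -0.12, 0],
    [-0.8, -1.6, 0, 0, 0, -0.12, 0],
    [-0.8, -1.6, 0, 0, 0, -0.12, 0],
    [-0.8, -1.6, 0, 0, 0, -0.12, 0],
    [-0.8, -1.6, 0, 0, 0, -0.12, 0],
    [-0.8, -1.6, 0, 0, 0, -0.12, 0],
    [-0.8, -1.6, 0, 0, 0, -0.12, 0],
    [-0.8, -1.6, 0, 0, 0, -0.12, 0],
    [-0.8, -1.6, 0, 0, 0, -0.12, 0],
    [-0.6, -0.4, 0, 0, 0, -0.12, 0],
    [0, 0, 0, 0, 0, -0.07, 0],
    [0, 0, 0, 0, 0, 0, 0]
  ]
}}

```text
t: 4.62
tcp_pos: [0.4996, -0.2006, 0.3378]
orientation: [[0.956, 0.293, -0.0], [0.293, -0.956, -0.001], [-0.001, 0.001, -1.0]]
wrist_force: [-0.2, -0.1, -0.6]
gripper_width: 0.0008
grasp_force: 0.0
```

Run:
```python
from h import *
cv2.imwrite('pics/w3.png',eyes.grab_frame('wrist')[:,:,::-1])
```

```text
(no output)
```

View pics/w3.png

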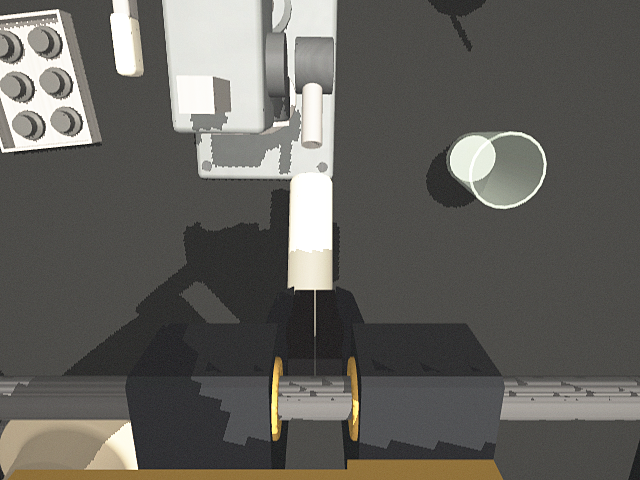

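The wrist view shows the clamp lever (128,45) parallel to the head's left edge, so it is home. The hand lever's white sleeve (311,230) is centred under the fingertips (316,290).

Emit:
{"name": "jog_arm", "arguments": {
  "moves": [
    [0, 0, -2, 0, 0, 0, 0],
    [0, 0, -2, 0, 0, 0, 0],
    [0, 0, -1, 0, 0, 0, 0],
    [0, 0, -0.5, 0, 0, 0, 0],
    [0, 0, -0.5, 0, 0, 0, 0],
    [0, 0, -0.5, 0, 0, 0, 0],
    [0, 0, -0.5, 0, 0, 0, 0],
    [0, 0, 0, 0, 0, 0, 0]
  ]
}}

```text
t: 5.33
tcp_pos: [0.5, -0.2, 0.2673]
orientation: [[0.955, 0.297, -0.0], [0.297, -0.955, -0.0], [-0.0, -0.0, -1.0]]
wrist_force: [0.6, -0.7, 1.5]
gripper_width: 0.0006
grasp_force: 0.8
```

Emit:
{"name": "jog_arm", "arguments": {
  "moves": [
    [0, 0, -0.5, 0, 0, 0, 0],
    [0, 0, -0.5, 0, 0, 0, 0],
    [0, 0, -0.5, 0, 0, 0, 0],
    [0, 0, -0.5, 0, 0, 0, 0],
    [0, 0, 0, 0, 0, 0, 0]
  ]
}}

```text
t: 5.75
tcp_pos: [0.4998, -0.1999, 0.2465]
orientation: [[0.955, 0.296, -0.001], [0.296, -0.955, 0.001], [-0.001, -0.001, -1.0]]
wrist_force: [0.2, -0.8, 2.3]
gripper_width: 0.0003
grasp_force: 0.9
```

Emit:
{"name": "jog_arm", "arguments": {
  "moves": [
    [0, 0, -0.5, 0, 0, 0, 0],
    [0, 0, -0.5, 0, 0, 0, 0],
    [0, 0, 0, 0, 0, 0, 0],
    [0, 0, 0, 0, 0, 0, 0]
  ]
}}

```text
t: 6.08
tcp_pos: [0.5, -0.2, 0.2375]
orientation: [[0.955, 0.296, -0.0], [0.296, -0.955, 0.0], [-0.0, -0.0, -1.0]]
wrist_force: [-0.8, 0.3, 3.2]
gripper_width: 0.0005
grasp_force: 1.3
```

Emit:
{"name": "jog_arm", "arguments": {
  "moves": [
    [0, 0, -0.4, 0, 0, 0, 0],
    [0, 0, -0.4, 0, 0, 0, 0],
    [0, 0, -0.4, 0, 0, 0, 0],
    [0, 0, -0.3, 0, 0, 0, 0],
    [0, 0, 0, 0, 0, 0, 0],
    [0, 0, 0, 0, 0, 0, 0]
  ]
}}

```text
t: 6.58
tcp_pos: [0.4999, -0.2001, 0.2226]
orientation: [[0.955, 0.296, -0.0], [0.296, -0.955, 0.0], [-0.0, -0.0, -1.0]]
wrist_force: [-4.2, -1.5, 4.1]
gripper_width: 0.0005
grasp_force: 2.3
```

Run:
```python
from h import *
np.set_printoptions(precision=4,suppress=True)
s=[arm.state()]
w=eyes.grab_frame('wrist')
c=cv2.resize(eyes.grab_frame('side')[170:310,150:290],(480,480),interpolation=cv2.INTER_CUBIC)
print(s[0]['wrist_force'],s[0]['tcp_pos'])
cv2.imwrite('pics/w4.png',np.hstack([cv2.resize(w[:, :],(320,240)),np.zeros((240,0,3),np.uint8)])[:,:,::-1]);cv2.imwrite('pics/s4.png',c[:,:,::-1])
```

```text
[-4.2122 -1.5263  4.0945] [ 0.4999 -0.2001  0.2226]
```

View pics/s4.png

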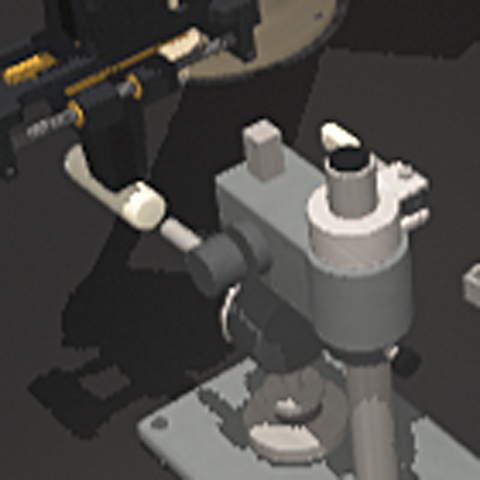

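The side crop shows the fingers on the sleeve, the handle near level and the platen at the stopper. The clamp sleeve (338,135) is still home. Sideways friction is building up, so I'll follow the arc a little on the last stretch.

Emit:
{"name": "jog_arm", "arguments": {
  "moves": [
    [-0.1, 0, -0.1, 0, 0, 0, 0],
    [-0.1, -0.1, -0.2, 0, 0, 0, 0],
    [0, 0, -0.2, 0, 0, 0, 0],
    [0, 0, 0, 0, 0, 0, 0],
    [0, 0, 0, 0, 0, 0, 0]
  ]
}}

```text
t: 7.1
tcp_pos: [0.4982, -0.2009, 0.2177]
orientation: [[0.955, 0.296, 0.001], [0.296, -0.955, 0.0], [0.001, -0.0, -1.0]]
wrist_force: [1.8, 1.7, 5.0]
gripper_width: 0.0007
grasp_force: 2.1
```

Run:
```python
from h import *
for n in('scene','side'):
    f=eyes.grab_frame(n);cv2.imwrite(f'pics/{n}5.png',f[:,:,::-1])
a=[cv2.resize(cv2.imread(f'pics/{n}5.png')[y:y+80,x:x+80],(400,400),interpolation=cv2.INTER_CUBIC) for n,x,y in(('scene',155,190),('side',160,185))]
cv2.imwrite('pics/c5.png',np.hstack(a))
print(arm.state()['wrist_force'])
```

```text
[1.88271459 0.95131229 4.55745919]
```

View pics/c5.png

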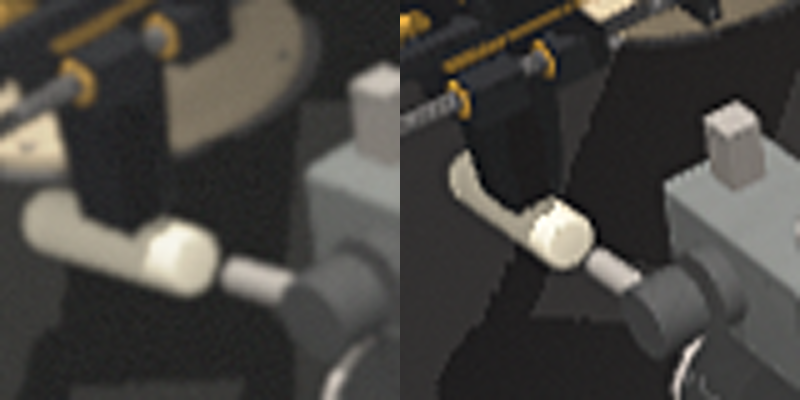

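The crops show the sleeve near level: inner face centre at about scene (193.4,242) and side (193,233), outer end at about scene (164,234) and side (174,220).

Run:
```python
from h import *
np.set_printoptions(precision=4,suppress=True)
A,e=tri((193.4,242),(193,233));B,f=tri((163.5,233.5),(173.5,219.5))
print(A,e,B,f,np.linalg.norm(A-B),np.arcsin((A-B)[2]/np.linalg.norm(A-B)))
for k in range(4):
    eyes.grab_frame('side');s=arm.state();print(s['wrist_force'],s['tcp_pos'],s['t'])
```

```text
[ 0.5274 -0.192   0.211 ] 0.0003974750789315897 [ 0.449  -0.2136  0.1996] 0.0019513236243592638 0.08213755873034527 0.13914041156733387
[2.2783 0.6688 4.4004] [ 0.4981 -0.2009  0.2178] 7.25
[1.7318 1.3823 4.5559] [ 0.4981 -0.2009  0.2178] 7.3
[1.3379 1.1207 4.0031] [ 0.4981 -0.2009  0.2178] 7.35
[2.5284 1.0396 4.7467] [ 0.4981 -0.2009  0.2178] 7.4
```

```bash
python3 -c "
from station import arm
print(arm.job_done())"
```

```text
the job is handed in; nothing more can be done
None
```

I swung the clamp lever home against its stop and handed the job in with the arm still pressing the hand lever. I put the gauge at about 10 N from fingertip height, handle angle (estimates of 8–11 N) and push force, since no camera sees the dial. The wash bottle, beaker and tray were not touched.

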